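# Check the free travel of a stage brake's hand lever

### The job

Check the red brake lever: with the backs or tips of the fingers press its red plate in towards the black bar until it comes up firm on its stop screw, short of the bar, let it spring all the way back out, then press it in to the stop again, firmly but without forcing it, and finish holding it there. Do not grip the lever or reach round behind it, do not touch the bar, and leave the blue lever and everything else on the bench alone.

Things in the scene. Friction and masses are not known exactly. Their poses are not given: they have to be found in the camera images.
- red_unit: brake unit with the red lever (the one to check): white base plate 130 x 210 mm, 12 mm thick, fixed to the table, carrying two white posts (up to 140 mm high with the pivot pin), a black grip bar and a lever. Origin: on the table under the plate. Unit +x is the direction in which the lever is pressed (from the lever towards the bar), +y runs along the bar towards the lever's pivot, z up
- red_lever (a joint): the red lever's angle in rad: 0 = released, leaning 0.45 out from the bar, growing as it is pressed in; 0.45 would be parallel to the bar. It swings level about the vertical axis at red_pivot, counterclockwise from above. The stop screw ends its travel between 0.22 and 0.41, different each time. A spring returns it to 0 when let go: 2 N at the press point at first, 4 to 6.5 N at the stop
- red_pivot (a point): centre of the red lever's pivot, 115 mm above the table, at (0, 80, 115) mm in the unit's frame
- red_press (a point): point on the front face of the red finger plate, where fingers press: 115 mm from the pivot along the lever, 30 mm from the plate's free end, at mid height (115 mm above the table). It moves with the lever; its x axis is normal to the plate, pointing in the pressing direction, z up
- blue_unit: brake unit with the blue lever (not to be touched): white base plate 130 x 210 mm, 12 mm thick, fixed to the table, carrying two white posts (up to 140 mm high with the pivot pin), a black grip bar and a lever. Origin: on the table under the plate. Unit +x is the direction in which the lever is pressed (from the lever towards the bar), +y runs along the bar towards the lever's pivot, z up
- blue_lever (a joint): the blue lever's angle in rad: 0 = released, leaning 0.45 out from the bar, growing as it is pressed in; 0.45 would be parallel to the bar. It swings level about the vertical axis at blue_pivot, counterclockwise from above. The stop screw ends its travel between 0.22 and 0.41, different each time. A spring returns it to 0 when let go: 2 N at the press point at first, 4 to 6.5 N at the stop
- blue_pivot (a point): centre of the blue lever's pivot, 115 mm above the table, at (0, 80, 115) mm in the unit's frame
- blue_press (a point): point on the front face of the blue finger plate, where fingers press: 115 mm from the pivot along the lever, 30 mm from the plate's free end, at mid height (115 mm above the table). It moves with the lever; its x axis is normal to the plate, pointing in the pressing direction, z up
- red_pad: red plastic finger plate, the front face of the lever: 105 mm long, 36 mm high (97 to 133 mm above the table), 6 mm thick, with open space in front of it and under it. Its frame has its origin on the lever's pivot; the plate reaches from 40 to 145 mm along its -y; its +x is the pressing direction
- red_back: steel blade behind the red plate, 5 mm thick, 24 mm high, 142 mm from pivot to free end; the stop screw meets it. It must not be touched by fingers. Frame as red_pad
- red_bar: black grip bar of the red unit, 26 mm in diameter, 160 mm long along the unit's y, its axis 40 mm on the +x side of the pivot and 115 mm above the table, with a 38 mm aluminium collar for the stop screw. Origin and axes as red_unit
- red_stop: 12 mm round rubber cap of the brass stop screw, through the bar's collar, pointing at the lever (unit -x), 60 mm from the pivot. Origin: the front end of the cap, 115 mm above the table. It stays as set (between 2.5 mm behind and 8 mm before the pivot's axis, along unit x). Its cap yields slightly: about 3.5 mm at the press point for each 10 N more
- black_specimen: black resin specimen puck, 30 mm diameter, 22 mm high, loose, a bystander; origin at its underside
- green_specimen: green resin specimen puck, 30 mm diameter, 22 mm high, loose, a bystander; origin at its underside
- test_block: round steel test block, 60 mm diameter, 14 mm high, loose, a bystander; origin at its underside
- loupe: small black loupe, 36 mm diameter, 38 mm high, loose, a bystander; origin at its underside
- etchant_bottle: closed white bottle, 56 mm diameter, 130 mm high, loose, a bystander; origin at its underside
- mug: blue mug, 80 mm diameter, 90 mm high, loose, a bystander; origin at its underside
- screwdriver: screwdriver lying on the table, loose, a bystander; origin under its middle

How it is judged (in metres and radians):
On the way, in this order (a step that is already met when the one before it is completed fails the run):
1. the red lever is pressed by the fingers against its stop screw (contact force between red_stop and red_back above 3 N and contact force between the fingers and red_pad above 3 N), for 0.2 s.
2. the red lever has sprung back out (value of joint red_lever below 0.03 rad), for 0.2 s.
At the end, for the whole second after the job is handed in: the fingers press the red plate (3 to 30 N) and hold the red lever still against its stop screw (more than 3 N on the screw); the blue lever is out (below 0.03 rad) (all of step 1 and contact force between the fingers and red_pad below 30 N and velocity of joint red_lever below 0.05 rad/s and value of joint blue_lever below 0.03 rad); the arm keeps its last pose, push and grip.
It fails at once if the red lever is forced (more than 40 N on its plate) (contact force between the fingers and red_pad above 40 N).
It fails at once if the red lever is gripped or hooked: fingers touch its back (contact force between the fingers and red_back above 1 N).
It fails at once if fingers touch the red unit's bar (contact force between the fingers and red_bar above 1 N).
It fails at once if the blue lever is pressed (value of joint blue_lever above 0.06 rad).
It fails at once if a loose thing on the bench is moved, lifted or carried (more than 15 mm) (distance of any of black_specimen, green_specimen, test_block, loupe, etchant_bottle, mug, screwdriver from where it was at the start of the episode above 0.015 m).
It also fails if it takes over 64 s, if anything falls off the work surface, if the arm or the gripper's body presses on something with over 40 N, if the wrist force passes 120 N, or if a joint passes its speed limit or range.

### The arm

A 6-joint arm with a two-finger parallel gripper is mounted at the origin on the work surface. World frame = base frame: x ahead of the robot, y to its left, z up, the work surface at z = 0. Lengths are in mm, angles in rad, forces in N, time in s.
With the tool pointing down it reaches from about 275 to 1000 mm from the base axis. Payload 8.4 kg.
Tool frame: the origin (TCP) lies at the very end of the fingers, on their centre line; the grasp point (between the pads) lies 19 mm behind it; z points along the fingers, x is the direction in which the jaws open and shut, and the axes are right-handed (so a half turn about z gives the same grasp; the last joint's range is limited). The gripper opens to 85 mm and grips with 20 to 120 N. Pads are 22 mm wide; open, the fingers measure 114 mm over their backs; the gripper's body (76 mm by 85 mm) begins 54 mm behind the grasp point. The pads swing forward as they close: fully open they stand 13 mm farther back than shut.
Start: joints at [-1.234, 0.353, 1.633, -0, 1.155, -0.002], TCP at [207.721, -589.474, 231.281] pointing down, gripper open.
Joint ranges: [-2.63, 2.63], [-0.92, 2.1], [0.06, 2.66], [-1.3, 4.44], [0, 2.69], [-3.02, 3.02]. Speed limits (rad/s): [2.22, 2.22, 2.79, 3.14, 3.14, 3.14].

### API

Orientations are given as [roll, pitch, yaw] about the fixed x, y, z axes, in that order (R = Rz(yaw) Ry(pitch) Rx(roll)).
In Python, from bench import manip gives the robot as it stands.
- The arm moves only by the shell command python3 -m creep 'ROWS'. ROWS is JSON, a list of rows, each a list of 3 entries, a list of its own where there are three numbers: the opening, from 0 (shut) to 1 (fully open), then the shift along the tool's x, y, z in mm, then the turn, a rotation vector about the tool's x, y, z in rad. In form: [[grip, [x, y, z], [wx, wy, wz]], ...]. A call has 1 to 12 rows; each row is the pose to reach, as a shift and turn from the pose commanded when the call began, along the tool's axes at that moment; what a row does not reach only later rows make up. A row lasts 1/8 s, in which the tool goes at most 62.5 mm and 10.7 degrees, less where a joint would pass 70% of its speed; a pose out of reach is approached as far as the arm can. A call with a gripper value outside its range is refused whole. The fingers move at their own pace and stop on an object; the grip force is fixed at half the most. Time passes only in rows, so rows that repeat a pose let the fingers close. It gives the time, the measured TCP pose, the force and the opening at its end, in the units of the state.
- manip.get_obs(): the state, without advancing time (a new reading comes with each control period).
- manip.get_image(name): name is "scene" or "top" or "wrist"; returns (picture, depth): 400x640x3 uint8, red, green, blue; 400x640 float32, mm along the optical axis (not along the pixel's ray), 0 where there is no reading.
- manip.calibration(name): a dict with "fx", "fy", "cx", "cy" (pixels), "dist" ([k1, k2, p1, p2, k3] as OpenCV has them; the pictures are not rectified), "extrinsics" (4x4, takes a point from camera to world coordinates). Camera axes: x right, y down, z forward; pixel columns grow to the right and rows downward; lengths in mm; the calibration is good to about 2 mm. A picture is of the moment at which its call begins: read the wrist's pose just before it. calibration takes no time and is no camera call; for the wrist camera it gives the pose at the moment of the call.
- manip.sign_off(): hands the job in, once; it reports no verdict.
Trained networks look in the newest picture that a camera, given by its name, has taken for a name from the list of things; names that differ only in an ending like _2 or _b are one class to them, and where a whole thing is asked for, a point or a joint stands for the part that bears it (a point fixed in the world has none). Each returns a list of dicts, best first, with "confidence" (0 to 1); they miss things now and then, are a little off and sometimes report something else, mostly with a low value. They report only what shows in the picture. A call takes as long as a camera call.
- manip.outline_of(camera, name): "mask" (400x640 bool, what is visible of it) and "extent" ([left, top, width, height] in pixels, round what is visible of it).
The state is a dict: "clock": time; "joint_pos": joint angles; "qvel": joint speeds; "tau": joint torques, N m; "position": TCP position; "orientation": TCP orientation; "wrist_force": force on the tool from outside, world axes, zero at the start; "wrist_torque": the same for the moment, N m; "opening": finger opening in mm.
Only numpy, scipy, OpenCV 4.12 (cv2) and the standard library are available. Lean on these libraries where they do the work, as an engineer would, in place of code of your own. Each camera call takes 0.05 s, during which the arm holds its last target. There are 200 camera calls.

## Working session

There is one attempt and no reset: what is moved stays moved. The work goes in short steps, Python scripts to look and compute and a shell command to move; the robot and the scene stay as the last step left them, time stands still between calls to the robot, and variables do not carry over. Pictures are saved under pics/ and viewed, about 8 in all and at most 12, crops included, and the job is handed in when it is done.

```bash
mkdir -p pics
cat > h.py <<'E'
import numpy as np, cv2
from bench import manip
def pts(cam,mask,depth,cal):
    v,u=np.nonzero(mask&(depth>0))
    K=np.array([[cal['fx'],0,cal['cx']],[0,cal['fy'],cal['cy']],[0,0,1]])
    n=cv2.undistortPoints(np.stack([u,v],1).astype(float)[:,None],K,np.array(cal['dist']))[:,0]
    d=depth[v,u]
    P=np.c_[n*d[:,None],d,np.ones(len(d))]
    return (P@np.array(cal['extrinsics']).T)[:,:3]
E
python3 - <<'E'
from h import *
print(manip.get_obs())
for c in ['scene','top']:
    cal=manip.calibration(c); im,d=manip.get_image(c)
    cv2.imwrite(f'pics/{c}1.png',im[:,:,::-1])
    for n in ['red_unit','red_pad','red_bar','red_stop','blue_unit','blue_lever','black_specimen','green_specimen','test_block','loupe','etchant_bottle','mug','screwdriver']:
        for r in manip.outline_of(c,n)[:2]:
            if r['confidence']<.3: continue
            p=pts(c,r['mask'],d,cal)
            if len(p): print(c,n,round(r['confidence'],2),r['extent'],np.median(p,0).round(),np.percentile(p,3,axis=0).round(),np.percentile(p,97,axis=0).round())
            if n in('red_pad','red_bar') : np.save(f'{c}_{n}.npy',p)
E
```

```text
{'clock': 0.0, 'joint_pos': array([-1.23437405e+00,  3.53603613e-01,  1.63418119e+00,  1.49618927e-05,
        1.15521769e+00, -2.40939303e-03]), 'qvel': array([-0.00164514, -0.00011231, -0.00153512, -0.00055344,  0.00068043,
        0.00054606]), 'tau': array([ 3.06474489e-03, -6.05255985e+01, -3.42065120e+01,  2.43711747e-04,
        9.58128454e-03,  2.17783338e-05]), 'position': array([ 207.57225111, -588.98613613,  230.5693726 ]), 'orientation': array([-3.14157558e+00,  1.40980560e-03, -1.23197069e+00]), 'wrist_force': array([-0.03993983,  0.34276746, -0.72116288]), 'wrist_torque': array([ 0.00128057,  0.00767176, -0.08097031]), 'opening': 85.10930089732776}
scene red_unit 0.7 [398.5, 117.2, 21.3, 38.6] [542. 409.  69.] [516. 396.   9.] [558. 433. 130.]
scene red_unit 0.55 [215.6, 201.7, 94.2, 77.1] [ 591. -181.   16.] [ 505. -286.    8.] [ 643. -101.  135.]
scene red_pad 0.64 [226.2, 198.5, 41.3, 9.9] [ 515. -171.  133.] [ 483. -205.  127.] [ 547. -134.  136.]
scene red_bar 0.62 [225.6, 216.7, 61.5, 25.8] [ 599. -198.  126.] [ 578. -266.  113.] [ 620. -128.  134.]
scene blue_uni
[... 1587 characters left out ...]
7.   7.  26.]
top test_block 0.9 [241.2, 274.4, 19.9, 20.1] [369. 174.  14.] [342. 147.  -1.] [396. 201.  18.]
top test_block 0.41 [144.6, 213.2, 30.0, 21.9] [522. 410.  87.] [500. 394.  20.] [549. 434. 131.]
top loupe 0.49 [309.2, 133.0, 8.4, 12.3] [770.  -1.  35.] [761. -15.   5.] [788.  14.  41.]
top etchant_bottle 0.77 [145.1, 211.5, 31.6, 25.1] [522. 410.  85.] [499. 394.  -2.] [551. 447. 131.]
top mug 0.76 [439.9, 190.8, 48.6, 34.5] [ 570. -416.   42.] [ 528. -443.    3.] [ 603. -366.   92.]
top mug 0.62 [308.7, 133.1, 9.9, 12.3] [771.  -3.  35.] [761. -18.   5.] [787.  14.  41.]
top screwdriver 0.84 [443.4, 267.8, 30.8, 16.2] [ 378. -395.   24.] [ 357. -440.    3.] [ 398. -353.   29.]
```

Run:
```python
from h import *
a=cv2.imread('pics/scene1.png')[100:330,120:440];b=cv2.imread('pics/top1.png')[120:320,130:500]
b=cv2.resize(b,None,fx=2,fy=2,interpolation=2)[:, :740];a=cv2.resize(a,(0,0),fx=.8,fy=.8)
cv2.imwrite('pics/c1.png',np.vstack([b,cv2.copyMakeBorder(a,0,0,0,740-a.shape[1],0)]))
for c in ['scene','top']:
    for n in ['red_pad','red_bar']:
        p=np.load(f'{c}_{n}.npy'); p=p[p[:,2]>120]
        vx,vy,x,y=cv2.fitLine(p[:,:2].astype(np.float32),cv2.DIST_HUBER,0,.01,.01).ravel()
        print(c,n,np.degrees(np.arctan2(vy,vx)),x,y)
```

```text
scene red_pad 48.545143 513.72076 -171.71071
scene red_bar 75.25473 598.97314 -197.34163
top red_pad 49.239098 510.33112 -171.26013Traceback (most recent call last):
  File "<stdin>", line 8, in <module>
cv2.error: OpenCV(4.12.0) /io/opencv/modules/imgproc/src/linefit.cpp:50: error: (-215:Assertion failed) count > 0 in function 'fitLine2D_wods'
```

View pics/c1.png

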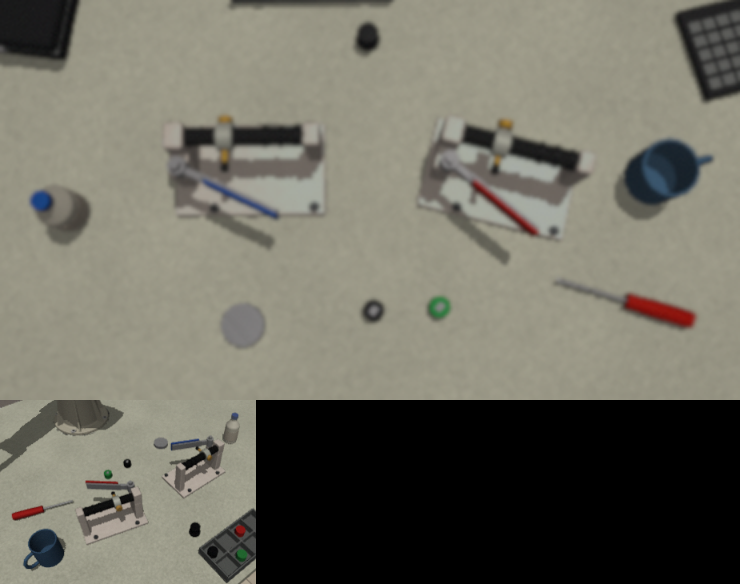

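```bash
python3 -m creep '[[0,[-50,-55,-70],[0,0,-0.1]],[0,[-90,-100,-70],[0,0,-0.2]],[0,[-130,-145,-70],[0,0,-0.3]],[0,[-170,-190,-70],[0,0,-0.4]],[0,[-210,-235,-70],[0,0,-0.5]],[0,[-250,-280,-70],[0,0,-0.6]],[0,[-290,-325,-70],[0,0,-0.7]],[0,[-333,-378,-70],[0,0,-0.7]],[0,[-333,-378,-70],[0,0,-0.7]],[0,[-333,-378,-70],[0,0,-0.7]]]'
python3 - <<'E'
from h import *
c='wrist'
o=manip.get_obs();print(o['position'],o['orientation'],o['wrist_force'],o['opening'])
cal=manip.calibration(c); im,d=manip.get_image(c)
print(np.array(cal['extrinsics']).round(2),cal['fx'])
cv2.imwrite('pics/w1.png',im[:,:,::-1])
np.savez('w1.npz',im=im,d=d,E=cal['extrinsics'])
for n in ['red_pad','red_bar','red_pivot','red_stop']:
    for r in manip.outline_of(c,n)[:2]:
        p=pts(c,r['mask'],d,cal)
        if len(p):
            print(n,round(r['confidence'],2),r['extent'],np.median(p,0).round(),np.percentile(p,3,axis=0).round(),np.percentile(p,97,axis=0).round())
            t=p[p[:,2]>np.percentile(p[:,2],95)-8]
            (cx,cy),(w,h),a=cv2.minAreaRect(t[:,:2].astype(np.float32))
            L=cv2.fitLine(t[:,:2].astype(np.float32),cv2.DIST_HUBER,0,.01,.01).ravel()
            print('  top',cx,cy,w,h,a,'line',np.degrees(np.arctan2(L[1],L[0])),L[2:],np.median(t[:,2]))
E
```

```text
clock: 2.65
position: [454.2, -148.4, 301.3]
orientation: [-3.141, -0.0, -0.529]
wrist_force: [-0.5, 0.1, -0.8]
opening: -0.1
[ 454.17674967 -148.44739443  301.332706  ] [-3.14143889e+00 -1.20864810e-04 -5.28969333e-01] [-0.53416929  0.13347247 -0.76230133] -0.13193703640634552
[[ 8.6000e-01 -4.8000e-01 -1.5000e-01  4.9356e+02]
 [-5.0000e-01 -8.2000e-01 -2.7000e-01 -8.0260e+01]
 [ 0.0000e+00  3.1000e-01 -9.5000e-01  4.4388e+02]
 [ 0.0000e+00  0.0000e+00  0.0000e+00  1.0000e+00]] 357.6569757771646
red_pad 0.61 [377.8, 99.6, 36.3, 116.6] [ 515. -166.  130.] [ 482. -205.  101.] [ 544. -132.  134.]
  top 514.064453125 -169.97213745117188 103.2556381225586 7.677109241485596 49.36188507080078 line 49.262737 [ 514.45654 -167.3078 ] 132.29303258517098
red_bar 0.94 [452.3, 53.4, 54.0, 167.7] [ 591. -183.  127.] [ 567. -262.  114.] [ 615. -123.  134.]
  top 593.5859375 -194.91868591308594 154.82525634765625 32.79749298095703 78.19288635253906 line 75.26388 [ 592.92084 -188.53685] 127.74431693582167
red_bar 0.16 [356.7, 15.6, 159.7, 222.4] [ 572. -167.   91.] [ 500. -275.   11.] [622. -86. 136.]
  top 549.2069091796875 -179.13681030273438 200.34559631347656 122.07763671875 74.67167663574219 line 78.09018 [ 590.2379  -181.05685] 130.55461087814749
red_pivot 0.56 [352.3, 15.3, 164.8, 224.3] [ 571. -167.   91.] [ 500. -274.   11.] [622. -85. 136.]
  top 549.4657592773438 -178.76197814941406 200.2138671875 121.39082336425781 74.05196380615234 line 78.27368 [ 589.9862 -181.2433] 130.5253266483992
red_stop 0.61 [432.0, 117.4, 15.6, 10.9] [ 564. -160.  119.] [ 558. -179.   13.] [ 588. -155.  122.]
  top 564.2625732421875 -160.8151397705078 11.19180965423584 14.92333698272705 74.28306579589844 line -12.575076 [ 563.9412  -160.05717] 119.20065945712571
```

View pics/w1.png

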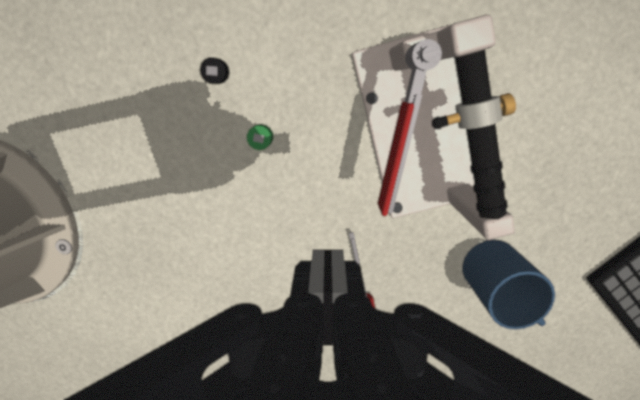

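```bash
python3 -m creep '[[0,[16,14,40],[0,0,-0.05]],[0,[16,14,80],[0,0,-0.11]],[0,[16,14,120],[0,0,-0.11]],[0,[16,14,160],[0,0,-0.11]],[0,[16,14,185],[0,0,-0.11]],[0,[16,14,198],[0,0,-0.11]],[0,[16,14,198],[0,0,-0.11]],[0,[16,14,198],[0,0,-0.11]]]'
python3 - <<'E'
from h import *
im,d=manip.get_image('wrist'); cv2.imwrite('pics/w2.png',im[:,:,::-1])
o=manip.get_obs();print(o['position'],o['orientation'],o['wrist_force'],o['wrist_torque'])
E
```

```text
clock: 3.9
position: [460.9, -170.5, 104.3]
orientation: [-3.142, -0.002, -0.422]
wrist_force: [0.8, -1.2, -0.1]
opening: -0.2
[ 461.00366654 -170.38204395  104.36703979] [-3.14145806e+00 -1.91723667e-03 -4.22170117e-01] [ 0.60923997 -0.9050556   0.27613235] [0.03732455 0.04874746 0.01581991]
```

View pics/w2.png

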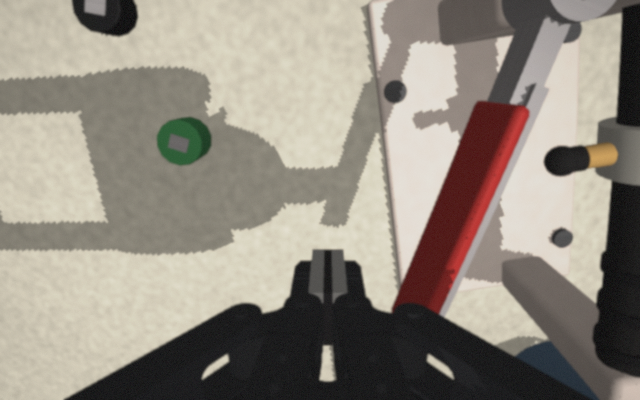

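```bash
python3 -m creep '[[0,[4,0,-2],[0,0,0]],[0,[8,0,-4],[0,0,0]],[0,[12,1,-4],[0,0,0]],[0,[15,2,-4],[0,0,0]],[0,[18,3,-4],[0,0,0]],[0,[21,3,-4],[0,0,0]],[0,[24,4,-4],[0,0,0]],[0,[27,4,-4],[0,0,0]],[0,[30,5,-4],[0,0,0]],[0,[33,5,-4],[0,0,0]],[0,[33,5,-4],[0,0,0]],[0,[33,5,-4],[0,0,0]]]'
python3 -c "
from bench import manip
o=manip.get_obs();print(o['position'],o['wrist_force'],o['wrist_torque'])"
```

```text
clock: 5.45
position: [488.0, -187.9, 107.1]
orientation: [3.142, 0.001, -0.422]
wrist_force: [-3.7, 0.1, -0.3]
opening: -0.2
[ 488.00034181 -187.93486028  107.11890772] [-3.70750589  0.06500683 -0.26688858] [ 0.07040482  0.51587893 -0.07944878]
```

```bash
python3 -m creep '[[0,[2,0.3,0],[0,0,0]],[0,[4,0.6,0],[0,0,0]],[0,[6,1,0],[0,0,0]],[0,[8,1,0],[0,0,0]],[0,[10,1.5,0],[0,0,0]],[0,[10,1.5,0],[0,0,0]],[0,[10,1.5,0],[0,0,0]]]'
python3 -m creep '[[0,[2,0.3,0],[0,0,0]],[0,[4,0.6,0],[0,0,0]],[0,[4,0.6,0],[0,0,0]],[0,[4,0.6,0],[0,0,0]]]'
python3 -m creep '[[0,[2,0,0],[0,0,0]],[0,[3,0,0],[0,0,0]],[0,[3,0,0],[0,0,0]],[0,[3,0,0],[0,0,0]]]'
```

```text
clock: 6.32
position: [496.8, -193.4, 107.3]
orientation: [-3.142, 0.0, -0.422]
wrist_force: [-4.1, 0.5, -1.0]
opening: -0.3
clock: 6.82
position: [500.2, -195.7, 107.2]
orientation: [3.142, 0.0, -0.422]
wrist_force: [-4.0, 0.9, -1.1]
opening: -0.1
clock: 7.32
position: [502.9, -197.0, 107.3]
orientation: [3.141, 0.0, -0.422]
wrist_force: [-4.6, -1.1, -0.2]
opening: -0.1
```

```bash
for i in 1 2; do :; done; python3 -m creep '[[0,[2,0,0],[0,0,0]],[0,[3,0,0],[0,0,0]],[0,[3,0,0],[0,0,0]],[0,[3,0,0],[0,0,0]]]'
python3 -m creep '[[0,[2,0,0],[0,0,0]],[0,[3,0,0],[0,0,0]],[0,[3,0,0],[0,0,0]],[0,[3,0,0],[0,0,0]]]'
python3 -m creep '[[0,[2,0,0],[0,0,0]],[0,[3,0,0],[0,0,0]],[0,[3,0,0],[0,0,0]],[0,[3,0,0],[0,0,0]]]'
```

```text
clock: 7.82
position: [505.5, -198.3, 107.3]
orientation: [3.141, 0.0, -0.422]
wrist_force: [-5.2, -1.4, -0.4]
opening: -0.2
clock: 8.32
position: [508.2, -199.6, 107.3]
orientation: [3.141, 0.0, -0.422]
wrist_force: [-5.6, -0.4, 0.3]
opening: -0.2
clock: 8.82
position: [510.8, -200.8, 107.2]
orientation: [3.141, 0.001, -0.422]
wrist_force: [-6.8, -1.1, 0.4]
opening: -0.1
```

```bash
python3 -m creep '[[0,[1,0,0],[0,0,0]],[0,[2,0,0],[0,0,0]],[0,[2,0,0],[0,0,0]],[0,[2,0,0],[0,0,0]]]'
python3 -m creep '[[0,[1,0,0],[0,0,0]],[0,[2,0,0],[0,0,0]],[0,[2,0,0],[0,0,0]],[0,[2,0,0],[0,0,0]]]'
python3 - <<'E'
from h import *
im,d=manip.get_image('wrist'); cv2.imwrite('pics/w3.png',im[:,:,::-1])
E
```

```text
clock: 9.32
position: [512.5, -201.7, 107.2]
orientation: [3.141, 0.001, -0.422]
wrist_force: [-6.8, -1.1, 0.6]
opening: 0.1
clock: 9.82
position: [513.8, -202.3, 107.2]
orientation: [3.141, 0.002, -0.422]
wrist_force: [-8.6, -1.3, 1.5]
opening: -0.2
```

View pics/w3.png

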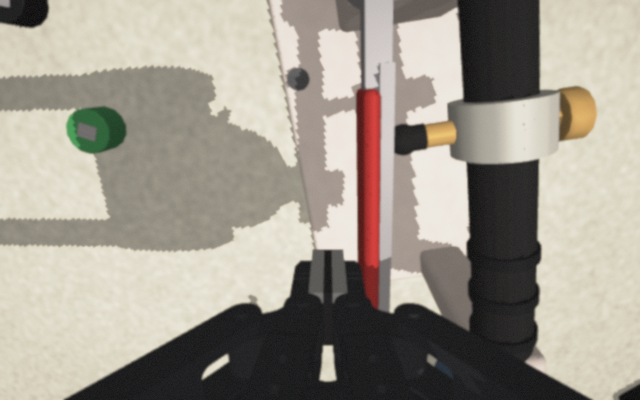

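```bash
python3 -m creep '[[0,[1,0,0],[0,0,0]],[0,[2,0,0],[0,0,0]],[0,[2,0,0],[0,0,0]],[0,[2,0,0],[0,0,0]]]'
python3 -m creep '[[0,[1,0,0],[0,0,0]],[0,[2,0,0],[0,0,0]],[0,[2,0,0],[0,0,0]],[0,[2,0,0],[0,0,0]]]'
```

```text
clock: 10.38
position: [515.0, -202.8, 107.1]
orientation: [3.141, 0.003, -0.422]
wrist_force: [-11.7, -0.4, 4.9]
opening: -0.1
clock: 10.88
position: [516.1, -203.3, 107.0]
orientation: [3.141, 0.005, -0.422]
wrist_force: [-13.7, 1.3, 7.3]
opening: 0.0
```

```bash
python3 -m creep '[[0,[1,0,0],[0,0,0]],[0,[2,0,0],[0,0,0]],[0,[2,0,0],[0,0,0]],[0,[2,0,0],[0,0,0]],[0,[2,0,0],[0,0,0]],[0,[2,0,0],[0,0,0]],[0,[2,0,0],[0,0,0]]]'
```

```text
clock: 11.75
position: [517.2, -203.9, 107.0]
orientation: [3.141, 0.006, -0.422]
wrist_force: [-16.8, 2.9, 10.0]
opening: 0.1
```

```bash
python3 -m creep '[[0,[-5,0,0],[0,0,0]],[0,[-12,0,0],[0,0,0]],[0,[-19,-1,0],[0,0,0]],[0,[-26,-3,0],[0,0,0]],[0,[-33,-4,0],[0,0,0]],[0,[-40,-5,0],[0,0,0]],[0,[-47,-6,0],[0,0,0]],[0,[-54,-7,0],[0,0,0]],[0,[-60,-7,0],[0,0,0]],[0,[-60,-7,0],[0,0,0]],[0,[-60,-7,0],[0,0,0]],[0,[-60,-7,0],[0,0,0]]]'
python3 - <<'E'
from h import *
im,d=manip.get_image('wrist'); cv2.imwrite('pics/w4.png',im[:,:,::-1])
o=manip.get_obs();print(o['position'],o['wrist_force'])
E
```

```text
clock: 13.25
position: [468.7, -173.9, 107.3]
orientation: [-3.142, -0.0, -0.422]
wrist_force: [-0.3, 1.6, 0.1]
opening: 0.4
[ 468.64492404 -173.86907305  107.28711578] [ 0.07653426  0.12903191 -0.38043052]
```

View pics/w4.png

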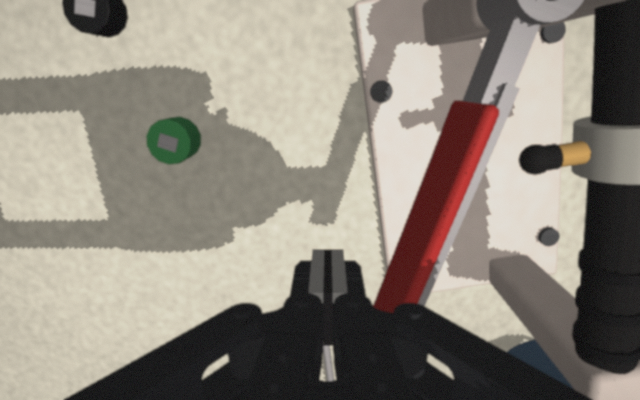

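The plate is back at its released slant and clear of the fingers (about zero force). Now I'll press it a second time.

```bash
python3 -m creep '[[0,[6,0,0],[0,0,0]],[0,[11,1,0],[0,0,0]],[0,[16,2,0],[0,0,0]],[0,[21,3,0],[0,0,0]],[0,[26,4,0],[0,0,0]],[0,[31,5,0],[0,0,0]],[0,[36,6,0],[0,0,0]],[0,[41,7,0],[0,0,0]],[0,[45,7,0],[0,0,0]],[0,[48,7,0],[0,0,0]],[0,[51,7,0],[0,0,0]],[0,[52,7,0],[0,0,0]]]'
python3 -m creep '[[0,[1,0,0],[0,0,0]],[0,[2,0,0],[0,0,0]],[0,[3,0,0],[0,0,0]],[0,[4,0,0],[0,0,0]],[0,[5,0,0],[0,0,0]],[0,[6,0,0],[0,0,0]],[0,[7,0,0],[0,0,0]],[0,[7,0,0],[0,0,0]],[0,[7,0,0],[0,0,0]],[0,[7,0,0],[0,0,0]]]'
```

```text
clock: 14.8
position: [512.5, -201.7, 107.1]
orientation: [3.141, 0.001, -0.422]
wrist_force: [-6.9, -1.0, 0.7]
opening: -0.2
clock: 16.05
position: [516.6, -203.6, 106.9]
orientation: [3.141, 0.006, -0.422]
wrist_force: [-14.2, 2.1, 6.2]
opening: -0.0
```

```bash
python3 -m creep '[[0,[0.5,0,0],[0,0,0]],[0,[0.5,0,0],[0,0,0]],[0,[0.5,0,0],[0,0,0]],[0,[0.5,0,0],[0,0,0]],[0,[0.5,0,0],[0,0,0]],[0,[0.5,0,0],[0,0,0]]]'
python3 - <<'E'
from h import *
cal=manip.calibration('top');im,d=manip.get_image('top'); 
for n in ['red_pad','blue_lever','black_specimen','test_block','loupe','etchant_bottle','mug','screwdriver','green_specimen']:
    for r in manip.outline_of('top',n)[:1]:
        p=pts('top',r['mask'],d,cal)
        if len(p): print(n,round(r['confidence'],2),np.median(p,0).round())
im,d=manip.get_image('wrist'); cv2.imwrite('pics/w5.png',im[:,:,::-1])
o=manip.get_obs();print(o['clock'],o['position'],o['wrist_force'],np.abs(o['qvel']).max())
E
```

```text
clock: 16.8
position: [516.9, -203.7, 106.8]
orientation: [3.141, 0.006, -0.422]
wrist_force: [-15.5, 2.3, 7.1]
opening: -0.2
red_pad 0.4 [ 548. -161.  130.]
blue_lever 0.89 [543. 191. 127.]
black_specimen 0.56 [386.  -3.  23.]
test_block 0.96 [369. 174.  14.]
loupe 0.5 [772.  -1.  35.]
etchant_bottle 0.8 [522. 408.  88.]
mug 0.68 [516. 138. 131.]
green_specimen 0.63 [390. -94.  22.]
17.35 [ 516.8423426  -203.74373532  106.86328569] [-15.35829535   2.06217276   7.85980574] 0.0014533742997361058
```

View pics/w5.png

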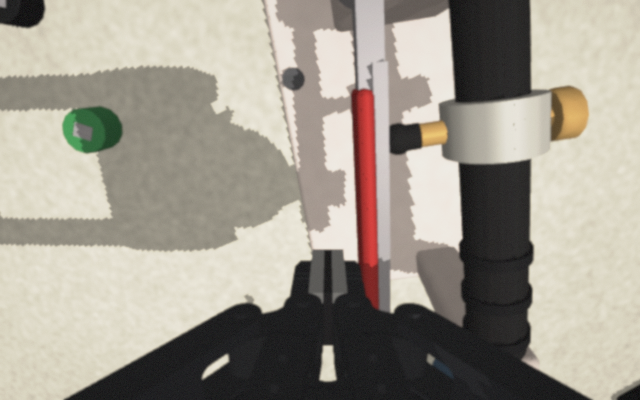

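The blade is on the stop cap at (392,138) with the bar well clear. The force is steady at about 15 N horizontal (17 N total) and the arm is still.

```bash
python3 -c "
from bench import manip
print(manip.sign_off())"
```

```text
the job is handed in; nothing more can be done
None
```

I pressed the red lever in to its stop with the backs of the shut fingers and let it spring fully out. I then pressed it to the stop again, and handed the job in at about 17.4 s with the arm holding it there.

- **First press:** the force climbed steeply once the blade met the stop, and I held it at about 17 N horizontal, about 20 N in total.
- **Release:** with the fingers clear, the wrist force was near zero. The picture showed the plate back at its starting slant.
- **Final hold:** about 15 N horizontal, about 17 N in total, with the arm still. The picture showed the blade on the stop cap and the fingers clear of the bar.
- **Other items:** in the last top view the blue lever, black puck, test block, loupe and bottle were where they started, to within about 5 mm.
- **Checks that failed:** the last search gave a false hit for the mug, on the blue unit, and found no screwdriver. The green puck had no starting position to compare with; it was found at (390, -94). The arm and gripper stayed above all three throughout.
- **Not measured directly:** I read no lever angle or stop-screw force; both are judged from the wrist force and the pictures.

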